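# Sweep the red buttons into the sorting pen

## Task

On the haberdasher's counter, sweep the three loose red buttons along the sorting board with your fingertips, through the open side of the three-sided wooden pen, until all three lie flat and wholly inside it. Push them gently; do not pick up, pinch or press hard on any of them, and leave the yellow thread spool standing among them, and everything else on the counter, where it is.

Things in the scene. Friction and masses are not known exactly. Their poses are not given: they have to be found in the camera images.
- board: the sorting board, a fixed flat slab 300 (its x) x 380 (its y) x 12 mm thick with a grey cloth top, no rim; origin at the centre of its underside, so its top face is 12 mm above the origin; x points from the buttons' side towards the pen
- pen: the fixed three-sided wooden pen on the board, its floor level with the board (no step or lip at the opening), seen as a blue patch. Inside it measures 110 mm (its x) by 250 mm (its y); walls 8 mm thick and 20 mm high above the board stand on the far (+x) side and on both y sides; the whole -x side is open. Origin at the middle of the inside, at the board's top face: opening at x = -55 mm, back wall's inner face at x = +55 mm, side walls' inner faces at y = -125 and +125 mm
- red1_c (a point): a loose red round coat button lying flat on the board: disc 34 mm in diameter, 10 mm thick, about 14 g; this point is its centre, half-way up (5 mm above the board)
- red2_c (a point): a loose red round coat button lying flat on the board: disc 34 mm in diameter, 10 mm thick, about 14 g; this point is its centre, half-way up (5 mm above the board)
- red3_c (a point): a loose red round coat button lying flat on the board: disc 34 mm in diameter, 10 mm thick, about 14 g; this point is its centre, half-way up (5 mm above the board)
- spool_c (a point): a wooden spool of yellow thread standing upright and loose on the board in the same row as the red buttons: 30 mm in diameter, 45 mm tall, 60 g; this point is its centre, half-way up. Not to be moved
- cream: a cream button of the same 34 x 10 mm size, loose on the counter beside the board; origin at the centre of its underside. Not to be moved
- jar: an amber glass jar with a brass cap, 72 mm in diameter, 100 mm tall, on the counter; origin at the centre of its underside. Not to be moved
- pincushion: a round blue pincushion, 76 mm in diameter, 40 mm tall, on the counter; origin at the centre of its underside. Not to be moved
- tape: a yellow tape-measure case, 54 mm in diameter, 18 mm high, on the counter; origin at the centre of its underside. Not to be moved
- tin: a round green tin with a brass lid, 82 mm in diameter, 34 mm tall, on the counter; origin at the centre of its underside. Not to be moved

How it is judged:
At the end, for the whole second after the job is handed in: All three red buttons lie flat inside the pen, each wholly past the opening (centre at least 15 mm inside the opening line) and between the side and back walls, at rest; the spool stands upright within 20 mm of where it was, and the other things on the counter are within 30 mm of where they were (x of red1_c in the frame of pen between -0.04 and 0.055 m and y of red1_c in the frame of pen between -0.125 and 0.125 m and z of each of red1_c, red2_c, red3_c in the frame of pen below 0.012 m and linear speed of each of red1, red2, red3 below 0.02 m/s and x of red2_c in the frame of pen between -0.04 and 0.055 m and y of red2_c in the frame of pen between -0.125 and 0.125 m and x of red3_c in the frame of pen between -0.04 and 0.055 m and y of red3_c in the frame of pen between -0.125 and 0.125 m and distance of spool_c from where it was at the start of the episode below 0.02 m and angle between spool_c's own z axis and vertical below 0.2 rad and distance of each of cream, jar, pincushion, tape, tin from where it was at the start of the episode below 0.03 m); the robot touches nothing.
It fails at once if a red button is lifted (its centre rises more than about 10 mm) (height (world z) of any of red1_c, red2_c, red3_c above 0.027 m).
It fails at once if a red button is pinched or pressed hard (more than 20 N between it and the fingers) (contact force between any of red1, red2, red3 and the fingers above 20 N).
It fails at once if the yellow spool is moved more than 20 mm or tipped (distance of spool_c from where it was at the start of the episode above 0.02 m or angle between spool_c's own z axis and vertical above 0.3 rad).
It fails at once if another thing on the counter is moved more than 30 mm (distance of any of cream, jar, pincushion, tape, tin from where it was at the start of the episode above 0.03 m).
It also fails if it takes over 58 s, if anything falls off the work surface, if the arm or the gripper's body presses on something with over 40 N, if the wrist force passes 120 N, or if a joint passes its speed limit or range.

## Robot

A 6-joint arm with a two-finger parallel gripper is mounted at the origin on the work surface. World frame = base frame: x ahead of the robot, y to its left, z up, the work surface at z = 0. Lengths are in m, angles in rad, forces in N, time in s.
With the tool pointing down it reaches from about 0.3 to 0.75 m from the base axis. Payload 8.5 kg.
Tool frame: the origin (TCP) lies at the centre of the arm's flange, where the gripper is bolted on; the fingertips stand 173 mm ahead of it and the grasp point (between the pads) lies 155 mm ahead of it (grip_point_offset is the distance from the TCP to the grasp point, in m); z points along the fingers, y is the line along which they close (so a half turn about z gives the same grasp; the last joint's range is limited). The gripper opens to 85 mm and grips with 20 to 120 N. Pads are 22 mm wide; open, the fingers measure 114 mm over their backs; the gripper's body (76 mm by 85 mm) begins 54 mm behind the grasp point. The pads swing forward as they close: fully open they stand 13 mm farther back than shut.
Start: joints at [-1.495, 0.381, 1.297, -0, 1.464, -0.215], TCP at [0.158, -0.527, 0.405] pointing down, gripper open.
Joint ranges: [-3.11, 3.11], [-0.89, 2.33], [0.22, 2.48], [-1.42, 4.56], [0.17, 2.85], [-2.88, 2.88]. Speed limits (rad/s): [2.39, 2.39, 3.14, 3.14, 3.14, 3.14].

## Interface

Orientations are given as [roll, pitch, yaw] about the fixed x, y, z axes, in that order (R = Rz(yaw) Ry(pitch) Rx(roll)).
In Python, from plant import state, get_image, sign_off, grip_point_offset gives the robot as it stands. The module is installed in compiled form; this text tells all that it offers.
- The arm moves only by the tool arm_command, never from a script. Its argument "increments" is a list that holds one entry, the list of rows, each a list of 7 numbers: the shift along the world's x, y, z in units of 25 mm (1.0 is 25 mm), then the turn, a rotation vector about the world's x, y, z in degrees, then the closure, from 0 (fully open) to 1 (shut). A call has 1 to 5 rows; each row shifts and turns the commanded pose from where the row before left it; what a row does not reach is not made up. A row lasts 1/12 s, in which the tool goes at most 41.7 mm and 7.16 degrees, less where a joint would pass 70% of its speed; a pose out of reach is approached as far as the arm can. A call is refused whole if a number of a shift passes 1 or a number of a turn 7.16, either way. A call with a gripper value outside its range is refused whole. The fingers move at their own pace and stop on an object; "newtons" is the grip in N (left out, the last holds). Time passes only in rows, so rows that do not move let the fingers close. It gives the time, the measured TCP pose, the force, the opening and the grip force at its end, in the units of the state.
- state(): the state, without advancing time (a new reading comes with each control period).
- get_image(name): name is "side" or "top"; returns a dict with "frame" (400x640x3 uint8, red, green, blue), "depth" (400x640 float32, m along the optical axis (not along the pixel's ray), 0 where there is no reading), "mtx" (3x3 intrinsics, pixels), "R" (3x3) and "t" (3): a world point X has camera coordinates R X + t. Camera axes: x right, y down, z forward; pixel columns grow to the right and rows downward; lengths in m; the calibration is good to about 2 mm. A picture is of the moment at which its call begins.
- sign_off(): hands the job in; it is judged then, once.
The state is a dict: "clock": time; "joint_pos": joint angles; "joint_velocities": joint speeds; "joint_efforts": joint torques, N m; "eef_pos": TCP position; "tool_rot": TCP orientation; "ft_force": force on the tool from outside, world axes, zero at the start; "wrist_torque": the same for the moment, N m; "gripper_width": finger opening in m; "grasp_force": force on a finger pad.
Only numpy, scipy, OpenCV 4.12 (cv2) and the standard library are available. Lean on these libraries where they do the work, as an engineer would, in place of code of your own. Each camera call takes 0.05 s, during which the arm holds its last target. There are 200 camera calls.

## Working session

There is one attempt and no reset: what is moved stays moved. The work goes in short steps, Python scripts to look and compute and a tool call to move; the robot and the scene stay as the last step left them, time stands still between calls to the robot, and variables do not carry over. Pictures are saved under pics/ and viewed, at most 10 in all, crops included, and the job is handed in when it is done.

Besides the shell and the picture viewer there is one more tool, called after "Request:" as name(argument=value, ...) on one line, values as JSON. arm_command: Moves the arm, as the interface text tells. Its arguments: {"type":"object","properties":{"increments":{"type":"array","items":{"type":"array","items":{"type":"array","items":{"type":"number"}}}},"newtons":{"type":"number"}},"required":["increments"]}

```bash
mkdir -p pics
cat > h.py <<'E'
import numpy as np, cv2
from plant import *
def pix(im,u,v,z=None):
    K,R,t=im["mtx"],np.array(im["R"]),np.array(im["t"])
    d=R.T@np.linalg.inv(K)@np.array([u,v,1.]); c=-R.T@t
    s=im["depth"][int(v),int(u)] if z is None else (z-c[2])/d[2]
    return c+s*d
E
python3 - <<'E'
from h import *
print(state())
for n in("top","side"):
    im=get_image(n); cv2.imwrite(f"pics/{n}0.png",im["frame"][:,:,::-1]); np.savez(n,**im)
E
```

```text
{'clock': 0.0, 'joint_pos': array([-1.49531733e+00,  3.81213550e-01,  1.29828378e+00,  8.45732057e-06,
        1.46363040e+00, -2.15324434e-01]), 'joint_velocities': array([-3.12498142e-04, -1.10480156e-03,  3.25913354e-06,  6.33841916e-04,
        2.23137023e-04, -1.60210236e-03]), 'joint_efforts': array([ 5.19797177e-04, -4.48466599e+01, -2.31278729e+01, -1.79306971e-04,
        4.75742723e-03,  2.41099855e-05]), 'eef_pos': array([ 0.15767897, -0.52686272,  0.4040944 ]), 'tool_rot': array([-3.14009482e+00, -3.36204159e-04,  2.90802273e-01]), 'ft_force': array([-0.39204863, -0.45685421, -0.53306074]), 'wrist_torque': array([-0.00939109,  0.07257063,  0.0262348 ]), 'grasp_force': 0.0, 'gripper_width': 0.08505925117794316}
```

View pics/top0.png

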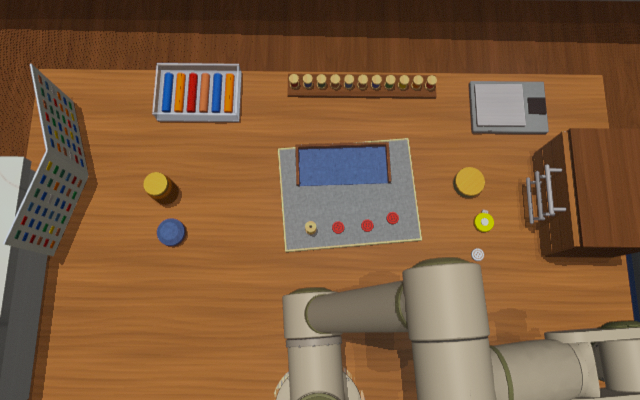

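View pics/side0.png

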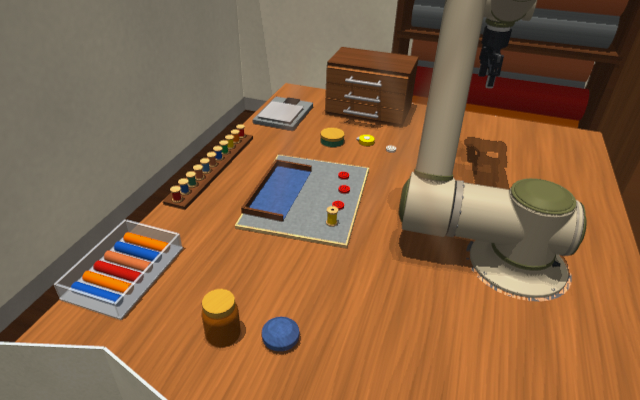

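The top view shows the spool at about (311,227), red buttons at (338,228), (367,226) and (392,218), and the blue pen floor spanning (298..389, 148..185). The side view agrees.

Run:
```python
from h import *
im=dict(np.load("top.npz")); f=im["frame"].astype(int)
hsv=cv2.cvtColor(im["frame"],cv2.COLOR_RGB2HSV)
r,g,b=f[...,0],f[...,1],f[...,2]
def blobs(m,z,amin):
    n,l,s,c=cv2.connectedComponentsWithStats(m.astype(np.uint8))
    for i in range(1,n):
        x,y,w,h,a=s[i]
        if a>amin and 270<x<430 and 130<y<255: print(s[i],c[i].round(1),pix(im,*c[i],z).round(4))
    return l
print("red");blobs((r>150)&(g<60)&(b<60),.022,30)
print("pen");m=(b>r+40)&(b>g+20); m[:130]=0;m[255:]=0;m[:,:270]=0;m[:,430:]=0
blobs(m,.012,200)
c,_=cv2.findContours(m.astype(np.uint8),0,2); c=max(c,key=cv2.contourArea)
bx=cv2.boxPoints(cv2.minAreaRect(c)); print("pen corners",[pix(im,*p,.012).round(4) for p in bx])
for n,p in dict(spool=(311,227),bl=(286,250),br=(420,240),tl=(279,148),tr=(408,140)).items(): print(n,pix(im,*p,.057 if n=="spool" else .012).round(4), pix(im,*p)[2])
cv2.imwrite("pics/crop0.png",cv2.resize(im["frame"][130:260,265:435,::-1],None,fx=4.5,fy=4.5,interpolation=cv2.INTER_CUBIC))
```

```text
red
[387 213  11  11  76] [392.2 217.7] [ 0.5007 -0.2014  0.022 ]
[362 221  11  10  77] [366.9 225.4] [ 0.4786 -0.1311  0.022 ]
[333 222  11  11  76] [337.8 227.3] [ 0.4726 -0.0506  0.022 ]
pen
[ 299  147   88   39 3118] [342.5 166. ] [ 0.6522 -0.0646  0.012 ]
pen corners [array([0.7011, 0.062 , 0.012 ]), array([ 0.7125, -0.1881,  0.012 ]), array([ 0.6041, -0.1892,  0.012 ]), array([0.5932, 0.0566, 0.012 ])]
spool [0.4664 0.0226 0.057 ] 0.053567193912737565
bl [0.41   0.0911 0.012 ] 0.015660007125688047
br [ 0.4407 -0.2781  0.012 ] 0.0051278417881819305
tl [0.7046 0.1177 0.012 ] 0.009083282965404393
tr [ 0.7325 -0.2543  0.012 ] 0.014120849451087158
```

View pics/crop0.png

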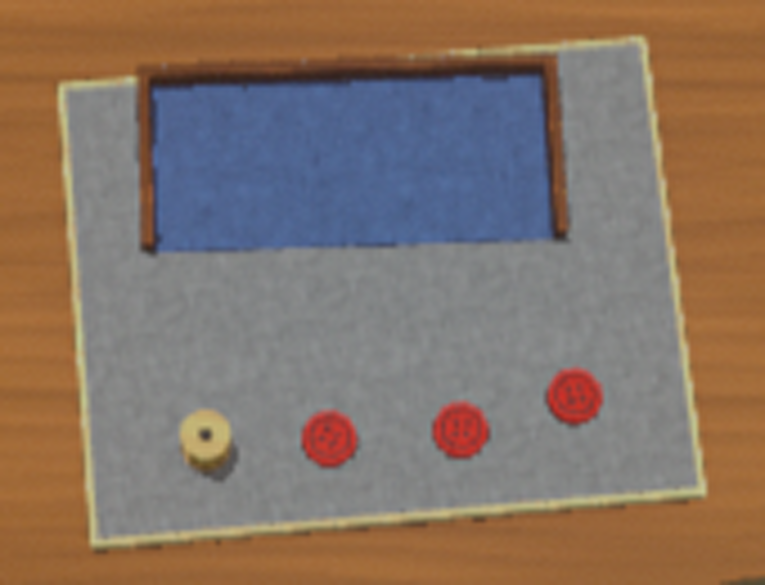

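Request:
arm_command(increments=[[[0.9,0.9,-0.4,0,0,0,0.72],[0.9,0.9,-0.4,0,0,0,0.72],[0.9,0.9,-0.4,0,0,0,0.72],[0.9,0.9,-0.4,0,0,0,0.72],[0.9,0.9,-0.4,0,0,0,0.72]]])

```text
clock: 0.52
eef_pos: [0.2709, -0.4131, 0.3541]
tool_rot: [-3.141, -0.0, 0.29]
ft_force: [0.5, -0.3, 0.3]
gripper_width: 0.0259
grasp_force: 0.0
```

Request:
arm_command(increments=[[[0.9,0.9,-0.4,0,0,0,0.72],[0.9,0.9,-0.4,0,0,0,0.72],[0.9,0.9,-0.4,0,0,0,0.72],[0.9,0.9,-0.4,0,0,0,0.72],[0.9,0.9,-0.4,0,0,0,0.72]]])

```text
clock: 0.93
eef_pos: [0.3835, -0.3006, 0.3041]
tool_rot: [-3.141, 0.0, 0.291]
ft_force: [0.4, -0.9, -0.1]
gripper_width: 0.024
grasp_force: 0.0
```

Request:
arm_command(increments=[[[0.9,0.9,-0.4,0,0,0,0.72],[0.9,0.9,-0.4,0,0,0,0.72],[0,0,0,0,0,0,0.72],[0,0,0,0,0,0,0.72]]])

```text
clock: 1.27
eef_pos: [0.4283, -0.2558, 0.2841]
tool_rot: [-3.14, 0.001, 0.294]
ft_force: [-0.4, -0.4, 0.3]
gripper_width: 0.0238
grasp_force: 0.0
```

Request:
arm_command(increments=[[[0.64,0.74,-0.3,0,0,0,0.72],[0.64,0.74,-0.5,0,0,0,0.72],[0,0,-1,0,0,0,0.72],[0,0,-0.9,0,0,0,0.72],[0,0,-0.6,0,0,0,0.72]]])

```text
clock: 1.68
eef_pos: [0.4591, -0.2204, 0.2008]
tool_rot: [-3.141, 0.001, 0.29]
ft_force: [0.8, 0.1, -0.3]
gripper_width: 0.0239
grasp_force: 0.0
```

Request:
arm_command(increments=[[[0,0,-0.3,0,0,0,0.72],[0,0,-0.2,0,0,0,0.72],[0,0,0,0,0,0,0.72]]])

```text
clock: 1.93
eef_pos: [0.4594, -0.2206, 0.1895]
tool_rot: [-3.141, 0.0, 0.29]
ft_force: [-0.9, 1.1, -0.9]
gripper_width: 0.0237
grasp_force: 0.0
```

Run:
```python
from h import *
im=get_image("side"); K=im["mtx"];p=K@(im["R"]@np.array([.48,-.2,.02])+im["t"]);u,v=(p[:2]/p[2]).astype(int);print(u,v)
cv2.imwrite("pics/s1.png",cv2.resize(im["frame"][v-50:v+50,u-65:u+65,::-1],None,fx=5,fy=5,interpolation=cv2.INTER_CUBIC))
```

```text
350 176
```

View pics/s1.png

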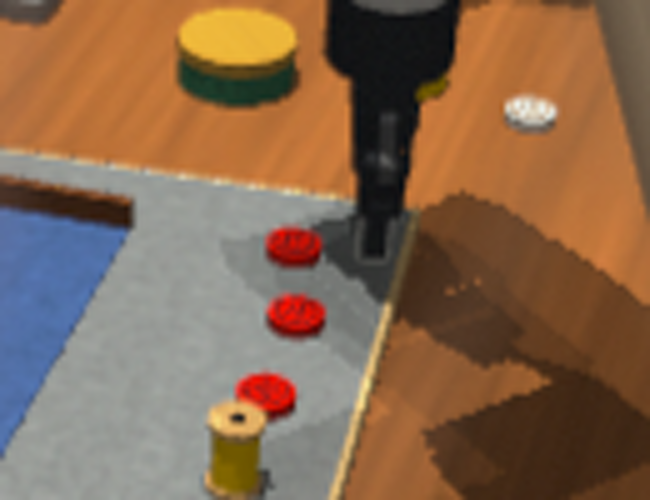

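The fingertips (crop about (375,255)) stand close above the cloth behind button 3 (293,247), as planned. I'll lower them slightly and push.

Request:
arm_command(increments=[[[0,0,-0.1,0,0,0,0.72],[0.3,0.13,0,0,0,0,0.72],[0.3,0.13,0,0,0,0,0.72],[0.3,0.13,0,0,0,0,0.72],[0.3,0.13,0,0,0,0,0.72]]])

```text
clock: 2.4
eef_pos: [0.4907, -0.2064, 0.1875]
tool_rot: [3.141, -0.0, 0.291]
ft_force: [0.3, -0.9, 0.8]
gripper_width: 0.0238
grasp_force: 0.1
```

Request:
arm_command(increments=[[[0.3,0.13,0,0,0,0,0.72],[0.3,0.13,0,0,0,0,0.72],[0.3,0.13,0,0,0,0,0.72],[0.3,0.13,0,0,0,0,0.72],[0.3,0.13,0,0,0,0,0.72]]])

```text
clock: 2.82
eef_pos: [0.528, -0.1902, 0.1872]
tool_rot: [-3.142, 0.0, 0.291]
ft_force: [-0.8, 0.2, 0.8]
gripper_width: 0.0239
grasp_force: 0.1
```

```bash
cat >> h.py <<'E'
def reds():
    im=get_image("top"); f=im["frame"].astype(int); m=((f[...,0]>110)&(f[...,1]<60)&(f[...,2]<60)).astype(np.uint8)
    n,l,s,c=cv2.connectedComponentsWithStats(m)
    y=0.045; A=np.array([[np.cos(y),np.sin(y)],[-np.sin(y),np.cos(y)]])
    for i in range(1,n):
        if s[i][4]>15 and 270<s[i][0]<430 and 140<s[i][1]<255:
            p=pix(im,*c[i],.022); print(s[i][4],p[:2].round(4),"pen",(A@(p[:2]-[.6525,-.0645])).round(4))
    return im
E
python3 -c "
from h import *
im=reds();cv2.imwrite('pics/t1.png',cv2.resize(im['frame'][130:260,265:435,::-1],None,fx=4,fy=4))"
```

```text
(no output)
```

View pics/t1.png

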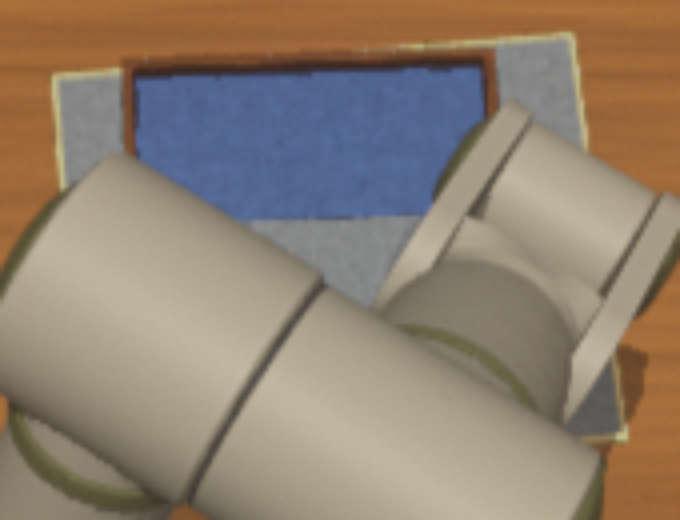

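The arm hides the buttons from above, so I'll measure with the side camera while it is over the board.

```bash
sed -i 's/def reds():/def reds(n="side"):/; s/get_image("top")/get_image(n)/; s/270<s\[i\]\[0\]<430 and 140<s\[i\]\[1\]<255/240<s[i][0]<430 and 140<s[i][1]<255/' h.py
python3 -c "
from h import *
im=reds();cv2.imwrite('pics/s2.png',cv2.resize(im['frame'][140:250,230:380,::-1],None,fx=5,fy=5))"
```

```text
58 [ 0.4815 -0.1266] pen [-0.1736 -0.0544]
62 [ 0.4737 -0.0485] pen [-0.1779  0.024 ]
```

View pics/s2.png

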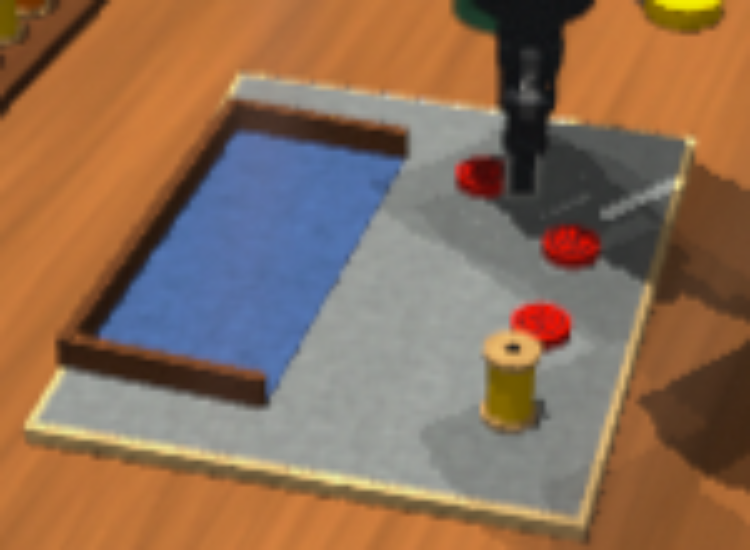

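Button 3 (crop (483,177)) is cradled against the fingers and moving towards the pen; the others are untouched. Continuing.

Request:
arm_command(increments=[[[0.36,0.16,0,0,0,0,0.72],[0.36,0.16,0,0,0,0,0.72],[0.36,0.16,0,0,0,0,0.72],[0.36,0.16,0,0,0,0,0.72],[0.36,0.16,0,0,0,0,0.72]]])

```text
clock: 3.33
eef_pos: [0.5732, -0.1701, 0.1872]
tool_rot: [3.142, -0.0, 0.291]
ft_force: [0.1, 1.0, -0.1]
gripper_width: 0.024
grasp_force: 0.1
```

Request:
arm_command(increments=[[[0.36,0.16,0,0,0,0,0.72],[0.36,0.16,0,0,0,0,0.72],[0.36,0.16,0,0,0,0,0.72],[0.36,0.16,0,0,0,0,0.72],[0.2,0.08,0,0,0,0,0.72]]])

```text
clock: 3.75
eef_pos: [0.6143, -0.152, 0.1872]
tool_rot: [3.141, -0.0, 0.291]
ft_force: [0.5, 0.1, 0.9]
gripper_width: 0.0241
grasp_force: 0.1
```

Request:
arm_command(increments=[[[0.1,0.05,0,0,0,0,0.72],[-0.1,0,0,0,0,0,0.72],[-0.5,-0.2,0,0,0,0,0.72]]])

```text
clock: 4.0
eef_pos: [0.6012, -0.1558, 0.1871]
tool_rot: [3.141, -0.001, 0.292]
ft_force: [-0.4, -0.1, -0.2]
gripper_width: 0.024
grasp_force: 0.0
```

```bash
python3 -c "
from h import *
reds()"
```

```text
44 [ 0.6406 -0.1398] pen [-0.0153 -0.0747]
63 [ 0.474  -0.0484] pen [-0.1776  0.0241]
```

Request:
arm_command(increments=[[[0,0,0.9,0,0,0,0.72],[-0.6,0,0.8,0,0,0,0.72],[-1,0.1,0,0,0,0,0.72],[-1,0.1,0,0,0,0,0.72],[-1,0.1,0,0,0,0,0.72]]])

```text
clock: 4.47
eef_pos: [0.5093, -0.1488, 0.2301]
tool_rot: [3.141, -0.0, 0.29]
ft_force: [0.4, -0.9, -0.7]
gripper_width: 0.0239
grasp_force: 0.0
```

Request:
arm_command(increments=[[[-1,0.1,0,0,0,0,0.72],[-1,0.1,0,0,0,0,0.72],[-1,0.05,0,0,0,0,0.72],[0,0,-0.8,0,0,0,0.72],[0,0,-0.5,0,0,0,0.72]]])

```text
clock: 4.88
eef_pos: [0.4344, -0.1426, 0.1971]
tool_rot: [3.141, -0.0, 0.289]
ft_force: [0.6, 0.4, 0.5]
gripper_width: 0.0237
grasp_force: 0.0
```

```bash
python3 -c "
from h import *
reds()"
```

```text
54 [ 0.6379 -0.1405] pen [-0.018  -0.0753]
62 [ 0.4808 -0.1274] pen [-0.1743 -0.0551]
60 [ 0.4736 -0.049 ] pen [-0.178   0.0236]
```

Request:
arm_command(increments=[[[0,0,-0.25,0,0,0,0.72],[0,0,-0.12,0,0,0,0.72],[0.3,0.09,0,0,0,0,0.72],[0.3,0.09,0,0,0,0,0.72],[0.3,0.09,0,0,0,0,0.72]]])

```text
clock: 5.35
eef_pos: [0.4593, -0.1357, 0.1885]
tool_rot: [3.141, -0.001, 0.291]
ft_force: [0.4, 0.3, -0.2]
gripper_width: 0.0235
grasp_force: 0.0
```

Request:
arm_command(increments=[[[0.36,0.11,0,0,0,0,0.72],[0.36,0.11,0,0,0,0,0.72],[0.36,0.11,0,0,0,0,0.72],[0.36,0.11,0,0,0,0,0.72],[0.36,0.11,0,0,0,0,0.72]]])

```text
clock: 5.77
eef_pos: [0.5042, -0.1217, 0.188]
tool_rot: [3.142, -0.0, 0.291]
ft_force: [-0.2, -0.5, 0.8]
gripper_width: 0.0238
grasp_force: 0.1
```

Request:
arm_command(increments=[[[0.36,0.11,0,0,0,0,0.72],[0.36,0.11,0,0,0,0,0.72],[0.36,0.11,0,0,0,0,0.72],[0.36,0.11,0,0,0,0,0.72],[0.36,0.11,0,0,0,0,0.72]]])

```text
clock: 6.18
eef_pos: [0.5491, -0.1081, 0.188]
tool_rot: [-3.142, 0.0, 0.291]
ft_force: [-0.0, 0.8, 0.7]
gripper_width: 0.0237
grasp_force: 0.1
```

```bash
python3 -c "
from h import *
reds()"
```

```text
54 [ 0.6379 -0.1405] pen [-0.018  -0.0753]
16 [ 0.5778 -0.0901] pen [-0.0758 -0.0222]
54 [ 0.4747 -0.0476] pen [-0.1768  0.0248]
```

Request:
arm_command(increments=[[[0.36,0.11,0,0,0,0,0.72],[0.36,0.11,0,0,0,0,0.72],[0.36,0.11,0,0,0,0,0.72],[0.36,0.11,0,0,0,0,0.72],[0.36,0.11,0,0,0,0,0.72]]])

```text
clock: 6.65
eef_pos: [0.594, -0.0944, 0.188]
tool_rot: [-3.142, 0.0, 0.291]
ft_force: [0.0, 0.1, 0.2]
gripper_width: 0.0241
grasp_force: 0.1
```

Request:
arm_command(increments=[[[0.36,0.11,0,0,0,0,0.72],[0.3,0.1,0,0,0,0,0.72],[0.15,0.05,0,0,0,0,0.72],[-0.1,0,0,0,0,0,0.72],[-0.6,-0.18,0,0,0,0,0.72]]])

```text
clock: 7.07
eef_pos: [0.5967, -0.0922, 0.1879]
tool_rot: [3.141, -0.001, 0.292]
ft_force: [-0.2, -0.5, 0.3]
gripper_width: 0.0239
grasp_force: 0.0
```

Request:
arm_command(increments=[[[0,0,0.9,0,0,0,0.72],[0,0,0.8,0,0,0,0.72],[-1,0.2,0.2,0,0,0,0.72],[-1,0.2,0.2,0,0,0,0.72],[-1,0.2,0.2,0,0,0,0.72]]])

```text
clock: 7.48
eef_pos: [0.5194, -0.0775, 0.2458]
tool_rot: [3.142, 0.0, 0.291]
ft_force: [0.3, 0.0, -0.2]
gripper_width: 0.0239
grasp_force: 0.0
```

```bash
python3 -c "
from h import *
reds()"
```

```text
54 [ 0.6379 -0.1405] pen [-0.018  -0.0753]
59 [ 0.6359 -0.077 ] pen [-0.0171 -0.0118]
```

Request:
arm_command(increments=[[[-0.9,0.17,0,0,0,0,0.72],[-0.9,0.17,0,0,0,0,0.72],[-0.9,0.17,0,0,0,0,0.72],[-0.9,0.17,0,0,0,0,0.72],[0,0,-0.9,0,0,0,0.72]]])

```text
clock: 7.95
eef_pos: [0.4281, -0.0598, 0.2252]
tool_rot: [3.14, -0.002, 0.291]
ft_force: [1.7, 0.0, 0.0]
gripper_width: 0.0241
grasp_force: 0.0
```

Request:
arm_command(increments=[[[0,0,-0.8,0,0,0,0.72],[0,0,-0.4,0,0,0,0.72],[0,0,-0.2,0,0,0,0.72],[0,0,0,0,0,0,0.72]]])

```text
clock: 8.28
eef_pos: [0.4307, -0.0607, 0.1873]
tool_rot: [-3.14, 0.001, 0.291]
ft_force: [0.2, 0.7, 0.1]
gripper_width: 0.0242
grasp_force: 0.0
```

```bash
python3 -c "
from h import *
im=reds();cv2.imwrite('pics/s3.png',cv2.resize(im['frame'][140:250,230:380,::-1],None,fx=5,fy=5))"
```

```text
54 [ 0.6379 -0.1405] pen [-0.018  -0.0753]
60 [ 0.6361 -0.0773] pen [-0.017 -0.012]
57 [ 0.4742 -0.0486] pen [-0.1774  0.0239]
```

View pics/s3.png

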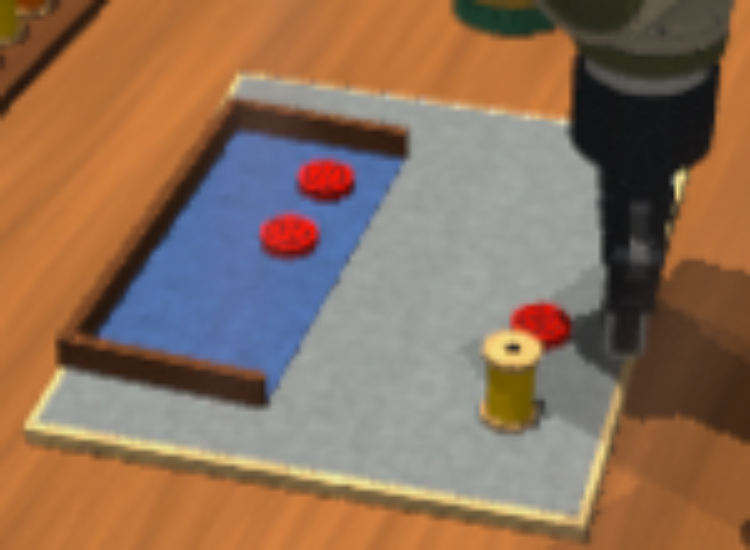

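Two buttons lie in the pen (crop (326,180), (290,236)). The fingers (628,345) are behind button 1 (541,325) and clear of the spool (510,385).

Request:
arm_command(increments=[[[0.3,0.065,0,0,0,0,0.72],[0.3,0.065,0,0,0,0,0.72],[0.3,0.065,0,0,0,0,0.72],[0.36,0.08,0,0,0,0,0.72],[0.36,0.08,0,0,0,0,0.72]]])

```text
clock: 8.75
eef_pos: [0.4725, -0.0515, 0.1883]
tool_rot: [3.141, -0.001, 0.291]
ft_force: [-0.2, -0.5, 0.6]
gripper_width: 0.024
grasp_force: 0.2
```

Request:
arm_command(increments=[[[0.36,0.08,0,0,0,0,0.72],[0.36,0.08,0,0,0,0,0.72],[0.36,0.08,0,0,0,0,0.72],[0.36,0.08,0,0,0,0,0.72],[0.36,0.08,0,0,0,0,0.72]]])

```text
clock: 9.17
eef_pos: [0.5174, -0.0415, 0.1879]
tool_rot: [-3.141, 0.0, 0.291]
ft_force: [0.1, -0.8, -0.6]
gripper_width: 0.0236
grasp_force: 0.2
```

```bash
python3 -c "
from h import *
reds()"
```

```text
54 [ 0.6379 -0.1405] pen [-0.018  -0.0753]
59 [ 0.6359 -0.077 ] pen [-0.0171 -0.0118]
24 [ 0.5457 -0.025 ] pen [-0.1049  0.0443]
```

Request:
arm_command(increments=[[[0.36,0.08,0,0,0,0,0.72],[0.36,0.08,0,0,0,0,0.72],[0.36,0.08,0,0,0,0,0.72],[0.36,0.08,0,0,0,0,0.72],[0.36,0.08,0,0,0,0,0.72]]])

```text
clock: 9.63
eef_pos: [0.5619, -0.0316, 0.1879]
tool_rot: [-3.141, 0.0, 0.291]
ft_force: [-0.7, 0.0, -0.1]
gripper_width: 0.0241
grasp_force: 0.1
```

Request:
arm_command(increments=[[[0.36,0.08,0,0,0,0,0.72],[0.36,0.08,0,0,0,0,0.72],[0.36,0.08,0,0,0,0,0.72],[0.36,0.08,0,0,0,0,0.72],[0.36,0.08,0,0,0,0,0.72]]])

```text
clock: 10.05
eef_pos: [0.6069, -0.0216, 0.1878]
tool_rot: [-3.141, 0.0, 0.291]
ft_force: [-0.4, 0.1, -0.1]
gripper_width: 0.0239
grasp_force: 0.2
```

Request:
arm_command(increments=[[[0.3,0.07,0,0,0,0,0.72],[0.1,0.02,0,0,0,0,0.72],[-0.1,0,0,0,0,0,0.72],[-0.6,-0.18,0,0,0,0,0.72],[0,0,0.9,0,0,0,0.72]]])

```text
clock: 10.47
eef_pos: [0.5961, -0.0242, 0.2068]
tool_rot: [-3.137, 0.009, 0.291]
ft_force: [-0.1, -0.6, -0.6]
gripper_width: 0.0242
grasp_force: 0.0
```

Request:
arm_command(increments=[[[0,0,1,0,0,0,0.72],[0,0,1,0,0,0,0.72],[0,0,1,0,0,0,0.72],[-0.3,-0.8,0.6,0,0,0,0.72],[-0.3,-1,0.3,0,0,0,0.72]]])

```text
clock: 10.88
eef_pos: [0.5834, -0.0683, 0.3104]
tool_rot: [3.14, -0.003, 0.293]
ft_force: [0.1, -0.4, 0.0]
gripper_width: 0.0242
grasp_force: 0.0
```

Request:
arm_command(increments=[[[-0.5,-1,0,0,0,0,0.72],[-0.5,-1,0,0,0,0,0.72],[-0.5,-1,0,0,0,0,0.72],[-0.5,-1,0,0,0,0,0.72],[-0.5,-1,0,0,0,0,0.72]]])

```text
clock: 11.3
eef_pos: [0.5201, -0.1949, 0.3079]
tool_rot: [-3.141, 0.0, 0.291]
ft_force: [0.3, 0.1, 0.7]
gripper_width: 0.0237
grasp_force: 0.0
```

Request:
arm_command(increments=[[[-0.5,-1,0,0,0,0,0.72],[-0.5,-1,0,0,0,0,0.72],[-0.5,-1,0,0,0,0,0.72],[0,0,0,0,0,0,0.72],[0,0,0,0,0,0,0.72]]])

```text
clock: 11.72
eef_pos: [0.483, -0.2698, 0.3078]
tool_rot: [-3.141, 0.0, 0.288]
ft_force: [-0.7, 1.1, -0.6]
gripper_width: 0.0236
grasp_force: 0.0
```

```bash
python3 -c "
from h import *
reds();im=reds('top');cv2.imwrite('pics/t4.png',im['frame'][...,::-1])"
```

```text
54 [ 0.6379 -0.1405] pen [-0.018  -0.0753]
60 [ 0.6361 -0.0773] pen [-0.017 -0.012]
69 [ 0.6383 -0.0092] pen [-0.0117  0.0559]
92 [ 0.6367 -0.0143] pen [-0.0136  0.0509]
92 [ 0.6343 -0.0821] pen [-0.019  -0.0168]
93 [ 0.6357 -0.1449] pen [-0.0204 -0.0796]
```

View pics/t4.png

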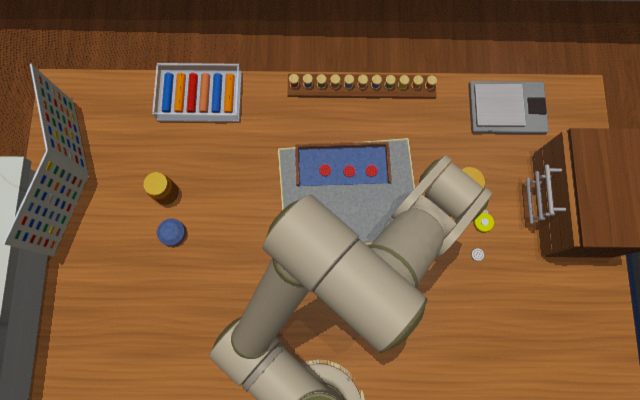

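All three red buttons, at (325,171), (349,172) and (371,171), lie inside the pen about 20 mm past the limit line. The tool is clear of everything, so I'm handing in.

```bash
python3 -c "
from plant import *
print(sign_off())"
```

```text
the job is handed in; nothing more can be done
None
```

The job is handed in at about 12 s: the last images show all three red buttons flat inside the pen, at least 19 mm past the judged limit line; the fingers never went near the spool or the other items, though I did not re-measure the spool at the end and sign-off returned no verdict.

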